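Shut the flip lid of the kiln-prop tub until its catch clicks

TASK

Shut the kiln-prop tub against clay dust: tip its open spring-hinged flap forward past its snap point so that it springs over, then press its front edge gently down until the catch clicks and the flap is fully home. The thin flap cracks if forced, so ease it; leave the tub standing where it is and do not disturb the tool cup, the clay block or the bowl beside it.

Things in the scene. Friction and masses are not known exactly. Their poses are not given: they have to be found in the camera images.
- tub: White plastic storage tub with a grey push-on lid, full of ceramic kiln props (2.7 to 4.4 kg), loose on the bench; 241 mm long (its own x) and 158 mm wide (its own y). Origin: centre of its underside; own z up, own -x its front, where the flap's thumb tab and the catch are. The lid sits 0 to 12 mm above fully down, tight on the rim; this height differs each time and is not measured.
- hinge_line (a point): Middle of the flap's hinge, 171 mm above the tub's underside at own x = 0, for a lid pushed fully down (the true hinge is 0 to 12 mm higher). The hinge runs along the tub's own y. The flap is a flat plate 116 mm wide, 5 mm thick (2.5 mm to either side of the hinge's height when shut), reaching 112 mm from the hinge, and its thumb tab, 44 mm wide, to 127 mm.
- flap (a joint): Angle (rad) of the grey flap: 0 open at its rear stop, where it starts, leaning 25 degrees back over the deck; 2.0 shut and latched. An over-centre spring drives it to the side of about 1.15 rad it is on. To tip it takes about 4 N at 100 mm from the hinge at first, falling to none at 1.15; then it springs over and rests at 1.95 with its lip on the catch. Over 25 N on it cracks it.
- front_edge (a point): Middle of the shut flap's front edge, on its upper face, for a lid pushed fully down (truly 0 to 12 mm higher). Sprung over but not latched, the edge stands 5 to 6 mm above home. About 7 to 9 N down at the edge (more nearer the hinge) makes the catch below it click and give way; the flap then drops to a hard stop at angle 2.0 and the catch keeps it. Home must be felt.
- deck (a point): Middle of the lid's flat rear deck, 60 mm behind the hinge and 163 mm above the underside for a lid pushed fully down (truly 0 to 12 mm higher). The open flap leans over it. Between it and the hinge, 14 to 46 mm behind the hinge, stands the small spring housing, 44 mm wide, its top 16 mm above the hinge's height. The deck ends 121 mm behind the hinge.
- tool_cup: White plastic cup of modelling tools, 92 mm across, 105 mm high, about 190 mm with the tools; origin at the centre of its underside. To be left alone.
- clay_block: Grey dry clay block with a carved knobbly top, 85 x 62 x 80 mm; origin at the centre of its underside. To be left alone.
- slip_bowl: Empty white ceramic bowl, 100 mm across, 50 mm high; origin at the centre of its underside. To be left alone.

How it is judged:
By the outcome, as a careful person would: the job done as asked, in the order asked, and still so for the second after the job is handed in, with the robot touching nothing.
It also fails if it takes over 48 s, if anything falls off the work surface, if the arm or the gripper's body presses on something with over 40 N, if the wrist force passes 120 N, or if a joint passes its speed limit or range.

ROBOT

A 6-joint arm with a two-finger parallel gripper is mounted at the origin on the work surface. World frame = base frame: x ahead of the robot, y to its left, z up, the work surface at z = 0. Lengths are in m, angles in rad, forces in N, time in s.
With the tool pointing down it reaches from about 0.275 to 0.85 m from the base axis. Payload 19 kg.
Tool frame: the origin (TCP) lies on the mounting face of the last link; the fingertips stand 173 mm ahead of it and the grasp point (between the pads) lies 155 mm ahead of it (ctrl.nose_length is the distance from the TCP to the fingertips, in m); z points along the fingers, y is the direction in which the jaws open and shut (so a half turn about z gives the same grasp; the last joint's range is limited). The gripper opens to 85 mm and grips with 20 to 120 N. Pads are 22 mm wide; open, the fingers measure 114 mm over their backs; the gripper's body (76 mm by 85 mm) begins 54 mm behind the grasp point. The pads swing forward as they close: fully open they stand 13 mm farther back than shut.
Start: joints at [0.984, 0.15, 1.437, -0, 1.554, -0.134], TCP at [0.252, 0.517, 0.405] pointing down, gripper open.
Joint ranges: [-2.8, 2.8], [-0.68, 2.1], [0.12, 2.68], [-1.39, 4.53], [0.16, 2.79], [-2.81, 2.81]. Speed limits (rad/s): [1.89, 1.89, 2.22, 3.01, 3.01, 3.01].

INTERFACE

Orientations are given as a unit quaternion [x, y, z, w].
In Python, from workcell import ctrl gives the robot as it stands.
- The arm moves only by the shell command python3 -m jog 'ROWS'. ROWS is JSON, one flat list of numbers, 5 for each row, row after row: the opening, from -1 (shut) to 1 (fully open), so that 0 is half open, then the shift along the tool's x, y, z in mm, then the turn about the tool's z in rad. In form: [fingers, tx, ty, tz, spin, fingers, tx, ty, tz, spin, ...]. A call has 1 to 8 rows; each row is the pose to reach, as a shift and turn from the pose commanded when the call began, along the tool's axes at that moment; what a row does not reach only later rows make up. A row lasts 1/8 s, in which the tool goes at most 62.5 mm and 10.7 degrees, less where a joint would pass 70% of its speed; a pose out of reach is approached as far as the arm can. A call with a gripper value outside its range is refused whole. The fingers move at their own pace and stop on an object; the grip force is fixed at half the most. Time passes only in rows, so rows that repeat a pose let the fingers close. It gives the time, the measured TCP pose, the force and the opening at its end, in the units of the state.
- ctrl.get_obs(): the state, without advancing time (a new reading comes with each control period).
- ctrl.get_image(name): name is "side" or "top"; returns a dict with "color" (400x640x3 uint8, red, green, blue), "range_z" (400x640 float32, m along the optical axis (not along the pixel's ray), 0 where there is no reading), "camera_matrix" (3x3 intrinsics, pixels), "xyz" and "rotation" of the camera in the world. Camera axes: x right, y down, z forward; pixel columns grow to the right and rows downward; lengths in m; the calibration is good to about 2 mm. A picture is of the moment at which its call begins.
- ctrl.job_done(): hands the job in, once; it reports no verdict.
The state is a dict: "clock": time; "joints": joint angles; "qd": joint speeds; "effort": joint torques, N m; "position": TCP position; "tcp_rot": TCP orientation; "force": force on the tool from outside, world axes, zero at the start; "torque": the same for the moment, N m; "width": finger opening in m.
Only numpy, scipy, OpenCV 4.12 (cv2) and the standard library are available. Lean on these libraries where they do the work, as an engineer would, in place of code of your own. Each camera call takes 0.05 s, during which the arm holds its last target.

## Working session

There is one attempt and no reset: what is moved stays moved. The work goes in short steps, Python scripts to look and compute and a shell command to move; the robot and the scene stay as the last step left them, time stands still between calls to the robot, and variables do not carry over. Pictures are saved under pics/ and viewed, and the job is handed in when it is done.

```bash
mkdir -p pics; ls; cat > h.py <<'E'
import numpy as np,cv2
from workcell import ctrl
def grab(n,tag):
    d=ctrl.get_image(n); np.savez(f'pics/{tag}.npz',**{k:np.array(v) for k,v in d.items()})
    cv2.imwrite(f'pics/{tag}.png',d['color'][:,:,::-1]); return d
def cloud(d):
    K=np.array(d['camera_matrix']);R=np.array(d['rotation']);z=np.array(d['range_z'])
    v,u=np.mgrid[:z.shape[0],:z.shape[1]]
    p=np.stack([(u-K[0,2])/K[0,0]*z,(v-K[1,2])/K[1,1]*z,z],-1)
    w=p@R.T+np.array(d['xyz']); w[z==0]=np.nan; return w
E
python3 - <<'E'
from h import *
for n in('side','top'):
    d=grab(n,n+'0');print(n,d['xyz'],np.array(d['rotation']).shape,d['rotation'],d['camera_matrix'])
print(ctrl.get_obs())
E
```

```text
pics
side [ 1.11653763 -0.27665763  0.71116836] (4,) [ 0.80947418  0.45063742 -0.18428105 -0.32820415] [[370.20366552   0.         322.93796934]
 [  0.         370.20366552 199.70862463]
 [  0.           0.           1.        ]]
top [0.49566816 0.00850041 0.84061566] (4,) [ 0.71223418 -0.69442064  0.07215058 -0.0727787 ] [[361.1086828    0.         318.59536195]
 [  0.         361.1086828  200.97923243]
 [  0.           0.           1.        ]]
{'clock': 0.1, 'joints': array([ 9.84011242e-01,  1.50927608e-01,  1.43793251e+00, -2.55532933e-05,
        1.55379203e+00, -1.34002471e-01]), 'qd': array([-0.00055693, -0.00029793, -0.00340713,  0.00026377, -0.00042311,
        0.0020151 ]), 'effort': array([ 3.93788185e-03, -7.14378047e+01, -5.71794605e+01, -2.22018266e-04,
        7.27931882e-03, -1.20310624e-04]), 'position': array([0.25155147, 0.5170241 , 0.40415766]), 'tcp_rot': array([ 2.24462133e-01,  9.74482668e-01, -5.00217475e-04, -1.74856505e-04]), 'force': array([-0.03012508, -0.43774323, -0.64436102]), 'torque': array([ 0.01599809, -0.01466232, -0.00500698]), 'width': 0.08533760865177446}
```

View pics/side0.png

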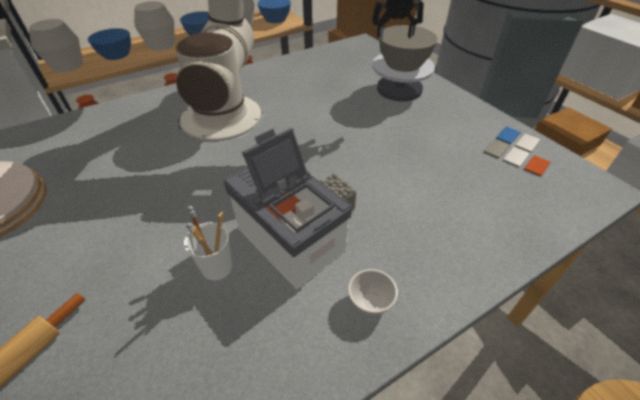

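View pics/top0.png

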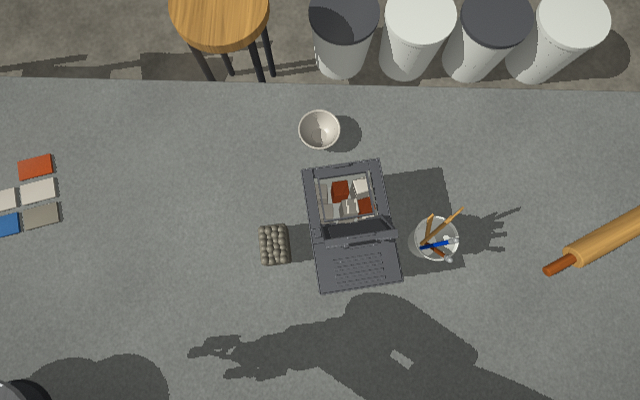

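The side view shows the tub with its flap open around (275,165), the cup at (210,250), the bowl at (373,290) and the clay block behind the tub. The top view has the tub at x 302–402, y 158–293. Its opening is at the top of the picture, the flap edge is around y 235, and the bowl (320,130), cup (437,238) and block (273,244) are nearby. Next I'll measure them in the depth data.

```bash
python3 - <<'E'
s=open('h.py').read().replace("R=np.array(d['rotation'])","R=Rotation.from_quat(np.array(d['rotation'])).as_matrix()").replace("import numpy","from scipy.spatial.transform import Rotation\nimport numpy",1)
open('h.py','w').write(s)
E
python3 - <<'E'
from h import *
for n in('top','side'):
    d=np.load(f'pics/{n}0.npz');w=cloud(d)
    print(n,w.shape)
    if n=='top':
        for u,v in [(320,130),(437,238),(273,244),(360,270),(310,180),(385,180),(360,235),(340,165),(342,190),(355,225),(200,250)]:
            print(u,v,w[v,u].round(4))
        m=(w[...,2]>0.14)&(w[...,2]<0.20)
        lab=cv2.connectedComponentsWithStats(m.astype(np.uint8))
        for s in lab[2]: print(s)
    W=w.reshape(-1,3)
    W=W[~np.isnan(W[:,0])]
    s=W[(W[:,0]>.3)&(W[:,0]<.75)&(abs(W[:,1])<.15)]
    h=np.histogram(s[:,2],bins=np.arange(-.02,.32,.005));print([(round(b,3),c) for b,c in zip(h[1],h[0])])
E
```

```text
top (400, 640, 3)
320 130 [0.8467 0.0125 0.0089]
437 238 [ 0.588  -0.2614  0.0154]
273 244 [0.5597 0.1049 0.077 ]
360 270 [ 0.5088 -0.0686  0.1638]
310 180 [0.6788 0.0287 0.1599]
385 180 [ 7.262e-01 -1.470e-01  6.000e-04]
360 235 [ 0.5596 -0.0549  0.2831]
340 165 [ 0.7101 -0.0292  0.162 ]
342 190 [ 0.677  -0.0382  0.0909]
355 225 [ 0.584  -0.0534  0.2203]
200 250 [0.548  0.2823 0.0008]
[     0      0    640    400 249181]
[ 301  158  103  137 6574]
[446 206  18  17  73]
[426 213   8  13  56]
[355 221   1   1   1]
[348 222   5   1   5]
[449 237  11   7  54]
[444 254   9   9  56]
[(np.float64(-0.02), np.int64(0)), (np.float64(-0.015), np.int64(0)), (np.float64(-0.01), np.int64(1)), (np.float64(-0.005), np.int64(6524)), (np.float64(0.0), np.int64(9225)), (np.float64(0.005), np.int64(87)), (np.float64(0.01), np.int64(22)), (np.float64(0.015), np.int64(23)), (np.float64(0.02), np.int64(23)), (np.float64(0.025), np.int64(28)), (np.float64(0.03), np.int64(23)), (np.float64(0.035), np.int64(34)), (np.float64(0.04), np.int64(39)), (np.float64(0.045), np.int64(64)), (np.float64(0.05), np.int64
[... 3480 characters left out ...]
41)), (np.float64(0.215), np.int64(141)), (np.float64(0.22), np.int64(133)), (np.float64(0.225), np.int64(143)), (np.float64(0.23), np.int64(148)), (np.float64(0.235), np.int64(137)), (np.float64(0.24), np.int64(150)), (np.float64(0.245), np.int64(151)), (np.float64(0.25), np.int64(141)), (np.float64(0.255), np.int64(246)), (np.float64(0.26), np.int64(151)), (np.float64(0.265), np.int64(89)), (np.float64(0.27), np.int64(73)), (np.float64(0.275), np.int64(187)), (np.float64(0.28), np.int64(77)), (np.float64(0.285), np.int64(20)), (np.float64(0.29), np.int64(0)), (np.float64(0.295), np.int64(0)), (np.float64(0.3), np.int64(0)), (np.float64(0.305), np.int64(0)), (np.float64(0.31), np.int64(0))]
```

```bash
python3 - <<'E'
from h import *
from scipy.spatial.transform import Rotation
d=np.load('pics/top0.npz');w=cloud(d)
m=(w[...,2]>0.145)&(w[...,2]<0.182)
n,lab,st,_=cv2.connectedComponentsWithStats(m.astype(np.uint8))
k=1+np.argmax(st[1:,4]);P=w[lab==k]
(c,sz,a)=cv2.minAreaRect(P[:,:2].astype(np.float32)*1000);print(c,sz,a);print(cv2.boxPoints((c,sz,a)))
# own x axis = long side, pointing toward robot(-x world)
b=cv2.boxPoints((c,sz,a));e=[b[1]-b[0],b[2]-b[1]];l=max(e,key=np.linalg.norm);l=l/np.linalg.norm(l)
if l[0]>0:l=-l
t=np.array([-l[1],l[0]]);print('ownx',l,'yaw',np.arctan2(l[1],l[0]))
C=np.array(c)/1000
q=np.stack([(w[...,:2]-C)@l,(w[...,:2]-C)@t,w[...,2]],-1)*1000
for lo,hi in((-115,-90),(50,60),(60,80),(80,115)):
    s=q[(q[...,0]>lo)&(q[...,0]<hi)&(abs(q[...,1])<60)&(q[...,2]>140)&(q[...,2]<185)];print(lo,hi,len(s),np.median(s[:,2]) if len(s) else 0)
# flap
for n in('top','side'):
    d=np.load(f'pics/{n}0.npz');w=cloud(d);q=np.stack([(w[...,:2]-C)@l,(w[...,:2]-C)@t,w[...,2]],-1)*1000
    f=q[(q[...,2]>195)&(abs(q[...,1])<80)&(abs(q[...,0])<90)]
    print(n,len(f),f.min(0),f.max(0))
    for z in range(200,290,10):
        s=f[abs(f[:,2]-z)<5]
        if len(s):print(z,np.median(s[:,0]).round(1),np.percentile(s[:,1],[2,98]).round(1),len(s))
    h=q[(q[...,2]>-20)&(q[...,2]<15)]
    print('bench',np.median(h[:,2]),'deck',np.median(q[(q[...,0]>70)&(q[...,0]<110)&(abs(q[...,1])<60)&(q[...,2]>140)&(q[...,2]<185)],0))
print(Rotation.from_quat(ctrl.get_obs()['tcp_rot']).as_matrix().round(3))
E
```

```text
(597.1271362304688, -50.1981201171875) (244.30374145507812, 158.5000457763672) 10.226341247558594
[[ 462.84595      6.1064453]
 [ 490.9856    -149.87567  ]
 [ 731.4083    -106.502686 ]
 [ 703.2687      49.47943  ]]
ownx [-0.9841141  -0.17753716] yaw -2.9631095
-115 -90 622 156.8193676184439
50 60 347 163.70865354316754
60 80 707 164.44244256094376
80 115 1263 164.41129529267806
top 1652 [ 2.53348691e-02 -5.82592416e+01  1.95330367e+02] [ 55.38936657  58.29159015 289.25417961]
200 6.4 [-56.6  56.5] 54
210 9.2 [-57.5  55.6] 122
220 13.8 [-55.1  55. ] 132
230 18.4 [-57.2  55.8] 145
240 23.1 [-57.   55.5] 143
250 27.2 [-56.6  54.8] 129
260 30.8 [-58.  55.] 91
270 45.6 [-56.8  56.9] 193
280 39.9 [-55.4  54.4] 560
bench 0.41781699815635065 deck [ 90.14263143  -0.39156011 164.39429605]
side 2443 [  0.64317562 -57.0315641  195.00193108] [ 55.7434305   61.66940927 286.60811999]
200 7.5 [-53.5  60.5] 181
210 9.8 [-53.9  60.3] 275
220 14.5 [-54.   60.1] 274
230 19.3 [-53.5  60.5] 291
240 23.6 [-53.1  59.9] 287
250 28.2 [-53.6  60. ] 292
260 37.4 [-53.4  60.1] 397
270 41.6 [-53.7  60.5] 162
280 38.6 [-50.8  56.6] 264
bench -1.1409967435082047 deck [ 92.16770222  44.11774845 162.84813902]
[[-0.899  0.437 -0.001]
 [ 0.437  0.899 -0.001]
 [ 0.    -0.001 -1.   ]]
```

The tub's hinge is near (0.597, -0.050) at z ≈ 0.172–0.174, and its front points away from the robot. The open flap tip is at own x ≈ +55 and z ≈ 0.288, as the given sizes predict. I'll stage the closed fingers behind the flap.

```bash
python3 -m jog '[-1,-36,-31,-2,-0.08,-1,-72,-62,-4,-0.16,-1,-108,-93,-6,-0.24,-1,-144,-124,-8,-0.32,-1,-180,-155,-10,-0.4,-1,-216,-186,-12,-0.48,-1,-252,-217,-14,-0.56,-1,-290,-247,-14,-0.632]'
cat > st.py <<'E'
from h import *
o=ctrl.get_obs();R=Rotation.from_quat(o['tcp_rot']).as_matrix()
C=np.array([.5971,-.0502]);l=np.array([-.9841,-.1775]);t=np.array([.1775,-.9841])
p=o['position'];d=p[:2]-C
print('clk',o['clock'].__round__(2),'pos',p.round(4),'own mm',(d@l*1000).round(1),(d@t*1000).round(1),'tipz',((p[2]-.173)*1000).round(1))
print('toolx own',(R[:2,0]@l).round(4),(R[:2,0]@t).round(4),'tooly',(R[:2,1]@l).round(4),(R[:2,1]@t).round(4),'F',o['force'].round(1),'Fown',(o['force'][:2]@l).round(1),'w',o['width'])
E
python3 st.py
```

```text
clock: 1.1
position: [0.4045, 0.1666, 0.4188]
tcp_rot: [-0.091, 0.996, -0.0, 0.0]
force: [-0.1, -0.1, -0.3]
width: 0.0003
clk 1.1 pos [0.4045 0.1666 0.4188] own mm 151.1 -247.5 tipz 245.8
toolx own 1.0 0.0034 tooly 0.0034 -1.0 F [-0.1 -0.1 -0.3] Fown 0.1 w 0.0003416967747236185
```

```bash
python3 -m jog '[-1,-10,-50,0,0,-1,-22,-100,0,0,-1,-35,-150,0,0,-1,-47,-195,0,0,-1,-56,-230,0,0,-1,-61,-247,0,0,-1,-61,-247,0,0]'; python3 st.py; python3 -c "
from h import *
grab('side','side1')"
```

```text
clock: 1.98
position: [0.5085, -0.0645, 0.4183]
tcp_rot: [-0.089, 0.996, 0.0, -0.0]
force: [-0.4, -0.3, 0.1]
width: 0.0002
clk 1.98 pos [ 0.5085 -0.0645  0.4183] own mm 89.7 -1.7 tipz 245.3
toolx own 1.0 -0.0003 tooly -0.0003 -1.0 F [-0.4 -0.3  0.1] Fown 0.4 w 0.00021795968433708718
```

View pics/side1.png

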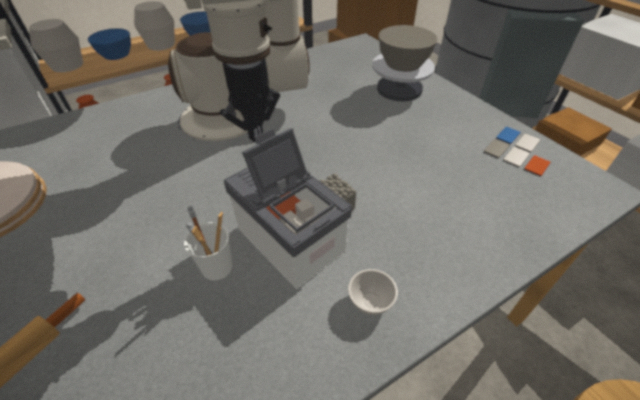

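The closed fingers are behind the flap: the gripper is at about (250,110) and the flap's top edge at about (275,140). I'll advance slowly to contact.

```bash
python3 -m jog '[-1,-6,0,0,0,-1,-12,0,0,0,-1,-17,0,0,0,-1,-21,0,0,0,-1,-25,0,0,0,-1,-28,0,0,0,-1,-31,0,0,0,-1,-34,0,0,0]'; python3 st.py
```

```text
clock: 3.02
position: [0.5416, -0.0581, 0.4207]
tcp_rot: [-0.089, 0.996, -0.001, 0.001]
force: [-2.9, -0.7, 1.9]
width: -0.0004
clk 3.02 pos [ 0.5416 -0.0581  0.4207] own mm 56.0 -2.1 tipz 247.7
toolx own 1.0 0.0005 tooly 0.0005 -1.0 F [-2.9 -0.7  1.9] Fown 3.0 w -0.00036679083430881797
```

```bash
python3 -m jog '[-1,-4,0,0,0,-1,-8,0,0,0,-1,-12,0,0,0,-1,-16,0,0,0,-1,-20,0,0,0,-1,-24,0,0,0,-1,-28,0,0,0,-1,-32,0,0,0]'; python3 st.py
```

```text
clock: 4.03
position: [0.5735, -0.0523, 0.4187]
tcp_rot: [-0.089, 0.996, -0.0, 0.0]
force: [-2.1, -1.0, 1.2]
width: 0.0005
clk 4.03 pos [ 0.5735 -0.0523  0.4187] own mm 23.6 -2.1 tipz 245.7
toolx own 1.0 0.0007 tooly 0.0007 -1.0 F [-2.1 -1.   1.2] Fown 2.3 w 0.0005349222149747821
```

```bash
python3 -m jog '[-1,-4,0,0,0,-1,-8,0,0,0,-1,-12,0,0,0,-1,-16,0,0,0,-1,-20,0,0,0,-1,-24,0,0,0,-1,-28,0,0,0,-1,-32,0,0,0]'; python3 st.py
```

```text
clock: 5.03
position: [0.605, -0.0466, 0.4187]
tcp_rot: [-0.089, 0.996, -0.0, -0.0]
force: [-3.6, -0.2, -1.4]
width: 0.0
clk 5.03 pos [ 0.605  -0.0466  0.4187] own mm -8.5 -2.2 tipz 245.7
toolx own 1.0 0.0008 tooly 0.0008 -1.0 F [-3.6 -0.2 -1.4] Fown 3.5 w 5.681283081639264e-07
```

```bash
python3 -m jog '[-1,-4,0,1,0,-1,-8,0,2,0,-1,-12,0,3,0,-1,-16,0,5,0,-1,-20,0,7,0,-1,-24,0,9,0,-1,-28,0,11,0,-1,-31,0,13,0]'; python3 st.py;python3 -c "
from h import *
grab('side','side2')"
```

```text
clock: 6.02
position: [0.6355, -0.0411, 0.4055]
tcp_rot: [-0.089, 0.996, -0.0, 0.0]
force: [-1.3, -0.2, 0.8]
width: -0.0002
clk 6.03 pos [ 0.6355 -0.0411  0.4055] own mm -39.5 -2.2 tipz 232.5
toolx own 1.0 0.0008 tooly 0.0008 -1.0 F [-1.3 -0.2  0.8] Fown 1.3 w -0.00018648014879455563
```

View pics/side2.png

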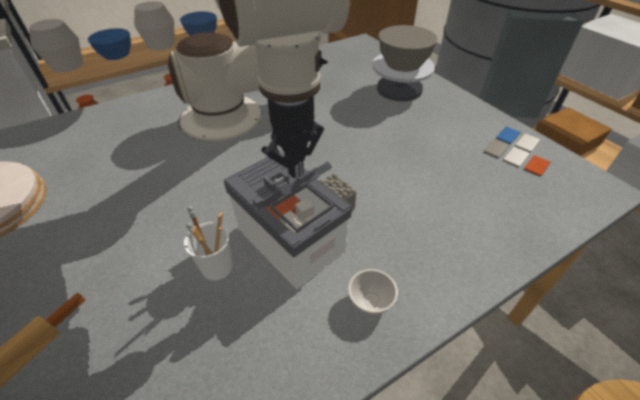

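The flap leans forward under the fingertips, with its edge seen from (285,195) to (328,168). The force has fallen to about 1 N, so it is near the snap point. I'll keep going gently.

```bash
python3 -m jog '[-1,-3,0,1,0,-1,-6,0,2,0,-1,-9,0,3,0,-1,-12,0,4,0,-1,-15,0,5,0,-1,-18,0,6,0,-1,-18,0,6,0]'; python3 st.py;python3 -c "
from h import *
grab('side','side3')"
```

```text
clock: 6.95
position: [0.6531, -0.0379, 0.3995]
tcp_rot: [-0.09, 0.996, -0.0, -0.0]
force: [0.5, 0.3, -0.4]
width: 0.0
clk 6.95 pos [ 0.6531 -0.0379  0.3995] own mm -57.3 -2.2 tipz 226.5
toolx own 1.0 0.0008 tooly 0.0008 -1.0 F [ 0.5  0.3 -0.4] Fown -0.5 w 2.9102327993154115e-06
```

View pics/side3.png

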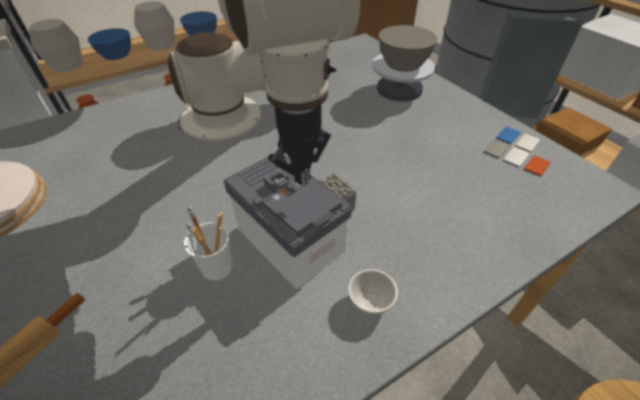

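The flap has sprung over and lies forward over the opening, around (310,205). I'll move over its front edge and measure its height.

```bash
python3 -m jog '[-1,-15,0,0,0,-1,-30,-1,0,0,-1,-42,-2,0,0,-1,-47,-2,5,0,-1,-47,-2,15,0,-1,-47,-2,25,0,-1,-47,-2,30,0,-1,-47,-2,30,0]'; python3 st.py; python3 - <<'E'
from h import *
C=np.array([.5971,-.0502]);l=np.array([-.9841,-.1775]);t=np.array([.1775,-.9841])
d=grab('side','side4');w=cloud(d);q=np.stack([(w[...,:2]-C)@l,(w[...,:2]-C)@t,w[...,2]],-1)*1000
for lo in range(-130,0,10):
  for a,b in((-50,-20),(20,50)):
    s=q[(q[...,0]>lo)&(q[...,0]<lo+10)&(q[...,1]>a)&(q[...,1]<b)&(q[...,2]>150)&(q[...,2]<200)]
    print(lo,a,len(s),np.median(s[:,2]).round(1) if len(s) else '')
E
```

```text
clock: 8.0
position: [0.6994, -0.0315, 0.3693]
tcp_rot: [-0.089, 0.996, 0.0, -0.0]
force: [0.0, -0.0, 0.0]
width: -0.0006
clk 8.0 pos [ 0.6994 -0.0315  0.3693] own mm -104.0 -0.2 tipz 196.3
toolx own 1.0 0.0007 tooly 0.0007 -1.0 F [ 0. -0.  0.] Fown -0.0 w -0.000618330377815029
-130 -50 25 153.2
-130 20 40 153.9
-120 -50 106 164.8
-120 20 149 166.1
-110 -50 65 177.8
-110 20 81 177.6
-100 -50 47 177.3
-100 20 57 177.6
-90 -50 24 176.7
-90 20 59 176.9
-80 -50 10 176.6
-80 20 56 176.5
-70 -50 0 
-70 20 53 175.8
-60 -50 0 
-60 20 54 175.6
-50 -50 0 
-50 20 57 174.9
-40 -50 5 174.9
-40 20 49 174.6
-30 -50 13 173.6
-30 20 53 174.0
-20 -50 13 173.4
-20 20 51 174.0
-10 -50 1 172.6
-10 20 50 174.0
```

View pics/side4.png

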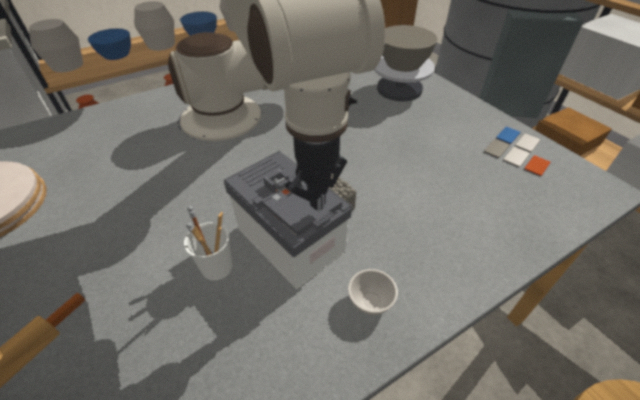

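The fingertips are over the front edge at about (320,200). The flap is sloped, rising from 173.5 near the hinge to 178 at the front, so it is unlatched. I'll lower slowly, reading the force.

```bash
python3 -m jog '[-1,0,0,4,0,-1,0,0,8,0,-1,0,0,11,0,-1,0,0,13,0,-1,0,0,14,0,-1,0,0,14,0]'; python3 st.py
```

```text
clock: 8.8
position: [0.6996, -0.0315, 0.3557]
tcp_rot: [-0.089, 0.996, -0.0, -0.0]
force: [0.0, 0.4, 1.1]
width: 0.0002
clk 8.8 pos [ 0.6996 -0.0315  0.3557] own mm -104.2 -0.2 tipz 182.7
toolx own 1.0 0.0007 tooly 0.0007 -1.0 F [0.  0.4 1.1] Fown -0.1 w 0.0002482948638131685
```

```bash
python3 -m jog '[-1,0,0,1,0,-1,0,0,1,0]'; python3 st.py|head -1;  python3 -m jog '[-1,0,0,1,0,-1,0,0,1,0]'
```

```text
clock: 9.05
position: [0.6996, -0.0315, 0.3547]
tcp_rot: [-0.089, 0.996, -0.0, -0.0]
force: [-0.5, -0.0, -0.0]
width: 0.0
clk 9.05 pos [ 0.6996 -0.0315  0.3547] own mm -104.1 -0.2 tipz 181.7
clock: 9.3
position: [0.6996, -0.0315, 0.3536]
tcp_rot: [-0.089, 0.996, -0.0, -0.0]
force: [-0.4, 0.2, 0.9]
width: -0.0002
```

```bash
python3 -m jog '[-1,0,0,1,0,-1,0,0,1,0]';  python3 -m jog '[-1,0,0,1,0,-1,0,0,1,0]'
```

```text
clock: 9.55
position: [0.6996, -0.0315, 0.3528]
tcp_rot: [-0.089, 0.996, -0.0, 0.0]
force: [-0.1, 0.6, 1.6]
width: 0.0003
clock: 9.8
position: [0.6996, -0.0315, 0.3522]
tcp_rot: [-0.089, 0.996, -0.0, 0.0]
force: [-1.5, 0.6, 4.9]
width: -0.0003
```

```bash
python3 -m jog '[-1,0,0,0.5,0,-1,0,0,0.5,0]';  python3 -m jog '[-1,0,0,0.5,0,-1,0,0,0.5,0]'; python3 -m jog '[-1,0,0,0.5,0,-1,0,0,0.5,0]'
```

```text
clock: 10.05
position: [0.6996, -0.0315, 0.3517]
tcp_rot: [-0.089, 0.996, -0.0, 0.0]
force: [0.6, 0.7, 5.8]
width: -0.0001
clock: 10.3
position: [0.6996, -0.0315, 0.3509]
tcp_rot: [-0.089, 0.996, -0.0, 0.0]
force: [0.3, -0.2, 2.6]
width: -0.0001
clock: 10.55
position: [0.6995, -0.0315, 0.3498]
tcp_rot: [-0.09, 0.996, 0.0, -0.0]
force: [0.3, 0.5, -0.2]
width: -0.0001
```

The force peaked and then dropped, so the catch clicked. I'll follow it down to feel the hard stop.

```bash
python3 -m jog '[-1,0,0,0.7,0,-1,0,0,0.7,0]';  python3 -m jog '[-1,0,0,0.7,0,-1,0,0,0.7,0]'; python3 -m jog '[-1,0,0,0.7,0,-1,0,0,0.7,0]'
```

```text
clock: 10.8
position: [0.6995, -0.0315, 0.3492]
tcp_rot: [-0.089, 0.996, 0.0, -0.0]
force: [0.0, 0.3, -0.9]
width: 0.0004
clock: 11.05
position: [0.6996, -0.0315, 0.3487]
tcp_rot: [-0.089, 0.996, -0.0, -0.0]
force: [-0.6, 0.8, -0.6]
width: -0.0002
clock: 11.3
position: [0.6996, -0.0315, 0.348]
tcp_rot: [-0.089, 0.996, -0.0, -0.0]
force: [0.1, 0.2, -0.8]
width: 0.0001
```

```bash
python3 -m jog '[-1,0,0,0.5,0,-1,0,0,0.5,0]';  python3 -m jog '[-1,0,0,0.5,0,-1,0,0,0.5,0]'; python3 -m jog '[-1,0,0,0.5,0,-1,0,0,0.5,0]'
```

```text
clock: 11.55
position: [0.6996, -0.0315, 0.3475]
tcp_rot: [-0.089, 0.996, -0.0, -0.0]
force: [-0.2, -0.2, 0.7]
width: 0.0005
clock: 11.8
position: [0.6996, -0.0315, 0.3473]
tcp_rot: [-0.089, 0.996, -0.0, 0.0]
force: [-0.6, -0.3, 2.2]
width: 0.0005
clock: 12.05
position: [0.6995, -0.0315, 0.3472]
tcp_rot: [-0.09, 0.996, -0.0, 0.0]
force: [-2.7, 0.2, 6.3]
width: 0.0003
```

```bash
python3 -m jog '[-1,0,0,0.5,0,-1,0,0,0.5,0]';  python3 -m jog '[-1,0,0,0.4,0,-1,0,0,0.4,0]'
```

```text
clock: 12.3
position: [0.6995, -0.0315, 0.3471]
tcp_rot: [-0.089, 0.996, -0.0, 0.001]
force: [-2.8, -0.0, 10.7]
width: -0.0
clock: 12.55
position: [0.6995, -0.0315, 0.3471]
tcp_rot: [-0.09, 0.996, -0.0, 0.001]
force: [-4.8, 0.4, 13.0]
width: -0.0003
```

It hits a firm stop at 13 N with no further travel, about 5 mm below first contact. I'll lift off and check.

```bash
python3 -m jog '[-1,0,0,-3,0,-1,0,0,-15,0,-1,0,0,-40,0,-1,0,0,-70,0,-1,40,0,-100,0,-1,80,0,-110,0,-1,110,0,-110,0,-1,110,0,-110,0]'; python3 -m jog '[-1,50,0,0,0,-1,100,0,0,0,-1,140,0,0,0,-1,140,0,0,0,-1,140,0,0,0]'; python3 st.py; python3 - <<'E'
from h import *
C=np.array([.5971,-.0502]);l=np.array([-.9841,-.1775]);t=np.array([.1775,-.9841])
grab('top','top5')
d=grab('side','side5');w=cloud(d);q=np.stack([(w[...,:2]-C)@l,(w[...,:2]-C)@t,w[...,2]],-1)*1000
for lo in range(-130,0,10):
    s=q[(q[...,0]>lo)&(q[...,0]<lo+10)&(q[...,1]>-50)&(q[...,1]<50)&(q[...,2]>150)&(q[...,2]<200)]
    print(lo,len(s),np.median(s[:,2]).round(1))
E
```

```text
clock: 13.55
position: [0.5899, -0.0513, 0.4573]
tcp_rot: [-0.089, 0.996, -0.0, 0.001]
force: [-0.2, 0.2, -0.2]
width: 0.0
clock: 14.18
position: [0.4543, -0.0761, 0.4561]
tcp_rot: [-0.089, 0.996, -0.0, 0.0]
force: [0.6, 1.2, 0.3]
width: -0.0004
clk 14.18 pos [ 0.4543 -0.0761  0.4561] own mm 145.2 0.1 tipz 283.1
toolx own 1.0 0.0006 tooly 0.0006 -1.0 F [0.6 1.2 0.3] Fown -0.8 w -0.0003736503655909229
-130 198 158.9
-120 317 164.8
-110 193 172.7
-100 195 172.9
-90 183 172.6
-80 186 172.7
-70 176 172.9
-60 175 172.8
-50 174 172.8
-40 174 172.8
-30 144 172.8
-20 160 172.7
-10 126 173.3
```

View pics/side5.png

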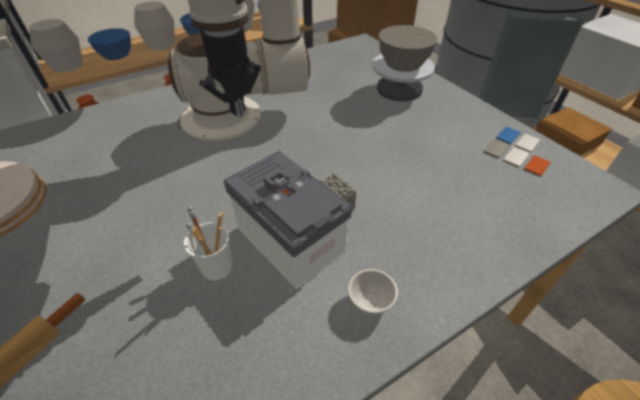

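View pics/top5.png

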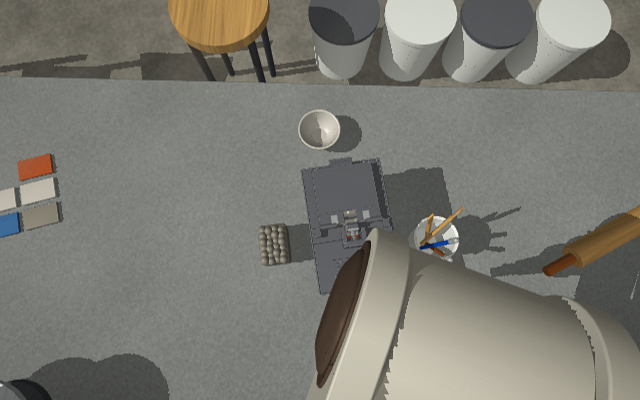

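The flap is flat: 172.8 mm all the way from hinge to front edge, against 178 at the front before. The side view shows it level around (310,205). In the top view the tub's front corners, the bowl (320,130), the block (273,244) and the cup (437,238) are where they were. The arm is touching nothing.

```bash
python3 -c "
from workcell import ctrl
print(ctrl.job_done())"
```

```text
the job is handed in; nothing more can be done
None
```

The flap is shut and latched, and I handed the job in at about 14.3 s with the arm clear of everything.

- **Tipping over:** I pushed the flap forward from behind with the closed fingers until it sprang over. The force readings along the way were 3.8 N or less.
- **Latching:** I pressed the front edge down in steps of 0.4 to 1 mm. The force reached about 6 N in the readings, which were taken between steps, then dropped to zero as the catch gave. That is a little under the stated 7 to 9 N, so the true peak probably fell between readings.
- **Feeling home:** About 5 mm below first contact the flap met a hard stop. It held at 13 N down (about 14 N in all) with no further travel.
- **Last checks:** After I lifted off, depth readings put the flap's upper face level at about 172.8 mm from hinge to front edge. Before pressing, the front edge was at about 178 mm. In the pictures, the visible part of the tub, the cup, the clay block and the bowl are where they started. The arm hid the tub's rear corner in the last top view.

No check failed.

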